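# Load the backup drive into the push-push dock

### The arm

A 6-joint arm with a two-finger parallel gripper is mounted at the origin on the work surface. World frame = base frame: x ahead of the robot, y to its left, z up, the work surface at z = 0. Lengths are in m, angles in rad, forces in N, time in s.
With the tool pointing down it reaches from about 0.375 to 0.975 m from the base axis. Payload 3.8 kg.
Tool frame: the origin (TCP) lies between the finger pads; the fingertips stand 22 mm ahead of it and the grasp point (between the pads) lies 3 mm ahead of it; z points along the fingers, y is the direction in which the jaws open and shut (so a half turn about z gives the same grasp; the last joint's range is limited). The gripper opens to 85 mm and grips with 20 to 120 N. Pads are 22 mm wide; open, the fingers measure 114 mm over their backs; the gripper's body (76 mm by 85 mm) begins 54 mm behind the grasp point. The pads swing forward as they close: fully open they stand 13 mm farther back than shut.
Start: joints at [-1.283, 0.264, 1.604, -0, 1.274, -0.037], TCP at [0.215, -0.64, 0.253] pointing down, gripper open.
Joint ranges: [-2.63, 2.63], [-0.94, 2.18], [0.31, 2.57], [-1.31, 4.45], [0, 2.66], [-2.55, 2.55]. Speed limits (rad/s): [2.57, 2.57, 3.14, 3.14, 3.14, 3.14].

### API

Orientations are given as a rotation vector (axis times angle).
In Python, from workcell import * gives the robot as it stands.
- The arm moves only by the tool step_arm, never from a script. Its argument "motion" is a list that holds one entry, the list of rows, each a list of 7 numbers: the finger opening in m, from 0 to 0.0854, then the shift along the world's x, y, z in m, then the turn, a rotation vector about the world's x, y, z in degrees. A call has exactly 8 rows; each row is the pose to reach, as a shift and turn from the pose measured when the call began; what a row does not reach only later rows make up. A row lasts 1/8 s, in which the tool goes at most 62.5 mm and 10.7 degrees, less where a joint would pass 70% of its speed; a pose out of reach is approached as far as the arm can. A call with a gripper value outside its range is refused whole. The fingers move at their own pace and stop on an object; "newtons" is the grip in N (left out, the last holds). Time passes only in rows, so rows that repeat a pose let the fingers close, or fill a call up. It gives the time, the measured TCP pose, the force and the opening at its end, in the units of the state.
- read_state(): the state, without advancing time (a new reading comes with each control period).
- read_camera(name): name is "scene" or "top" or "wrist"; returns (picture, depth): 400x640x3 uint8, blue, green, red; 400x640 float32, m along the optical axis (not along the pixel's ray), 0 where there is no reading.
- get_calibration(name): a dict with "K" (3x3 intrinsics, pixels), "world_from_camera" (4x4, takes a point from camera to world coordinates). Camera axes: x right, y down, z forward; pixel columns grow to the right and rows downward; lengths in m; the calibration is good to about 2 mm. A picture is of the moment at which its call begins: read the wrist's pose just before it. get_calibration takes no time and is no camera call; for the wrist camera it gives the pose at the moment of the call.
- finish_job(): hands the job in, once; it reports no verdict.
Trained networks look in the newest picture that a camera, given by its name, has taken for a name from the list of things; names that differ only in an ending like _2 or _b are one class to them, and where a whole thing is asked for, a point or a joint stands for the part that bears it (a point fixed in the world has none). Each returns a list of dicts, best first, with "score" (0 to 1); they miss things now and then, are a little off and sometimes report something else, mostly with a low value. They report only what shows in the picture. A call takes as long as a camera call.
- spot_in(camera, thing): "xyz" ([x, y, z] in m, in the coordinates of the camera as it stood for that picture, good to about 4 mm: the middle of the surface that is visible of it).
- regions_of(camera, thing): "region" (400x640 bool, what is visible of it).
The state is a dict: "time": time; "q": joint angles; "joint_vel": joint speeds; "joint_torque": joint torques, N m; "tool_pos": TCP position; "tcp_rot": TCP orientation; "wrist_force": force on the tool from outside, world axes, zero at the start; "torque": the same for the moment, N m; "width": opening from 0.0 (shut) to 1.0 (fully open).
Only numpy, scipy, OpenCV 4.12 (cv2) and the standard library are available. Lean on these libraries where they do the work, as an engineer would, in place of code of your own. Each camera call takes 0.05 s, during which the arm holds its last target. There are 200 camera calls.

### The job

Take the tallest of the three drive cartridges out of the slotted black rack, stand it in the mouth of the empty drive dock and push it all the way down so that the push-push catch holds it down when you let go. Leave it upright in the dock, held by the catch; one full push catches it, a second one would eject it again.

Things in the scene. Friction and masses are not known exactly. Their poses are not given: they have to be found in the camera images.
- drive: Tall drive cartridge: upright aluminium slab, white cap on top (as on all three), 70 mm wide (x), 20 thick (y), 105 tall (z), 0.10 to 0.22 kg; origin at the centre of its underside. Stands loose in one slot of the black rack (slot floor 6 mm, slot walls 40 mm above the table; slots 62 mm apart along y). The other two cartridges are 72 and 80 mm tall. May go into the dock either way round.
- dock_mouth (a point): Centre of the dock's mouth at rim level, 88 mm above the table; z up, x along the slot, y across. The dock is a fixed black block 60 mm wide with a grey housing, as high, on its +x end (x -52 to +88 mm). Mouth 90 x 44 mm, narrowing by sloped grey lead-ins 18 mm deep to a slot 74 x 24. Inside, a sprung floor, 30 mm below the rim when up: the tall drive then projects 75 mm.
- dock_carriage (a joint): Depth of the dock's sprung floor (m): 0 up (start), 0.028 fully down (hard stop). Spring 5 N at the top, 7.8 N at the bottom. Pushed past 0.025 and let go, it rises only to about 0.015, where the catch holds it (drive then projects 60 mm above the rim). Another full push and release lets it rise to 0. A push that stops short of 0.020 springs back.

How it is judged:
At the end, for the whole second after the job is handed in: The tall drive is in the dock's slot, within 10 mm of its centre and 10 degrees of upright, its underside at least 38 mm below the rim, at rest and let go, with the sprung floor held down by the catch (between 11 and 20 mm) (value of joint dock_carriage between 0.011 and 0.02 m and horizontal distance between drive and dock_mouth below 0.01 m and z of drive in the frame of dock_mouth below -0.038 m and angle between drive's own z axis and vertical below 0.18 rad and linear speed of drive below 0.02 m/s); the robot touches nothing.
It also fails if it takes over 38 s, if anything falls off the work surface, if the arm or the gripper's body presses on something with over 40 N, if the wrist force passes 120 N, or if a joint passes its speed limit or range.

## Working session

There is one attempt and no reset: what is moved stays moved. The work goes in short steps, Python scripts to look and compute and a tool call to move; the robot and the scene stay as the last step left them, time stands still between calls to the robot, and variables do not carry over. Pictures are saved under pics/ and viewed, on a budget of 10 in all, crops included, one or two more only if the job needs it, and the job is handed in when it is done.

Besides the shell and the picture viewer there is one more tool, called after ">>>" as name(argument=value, ...), one argument or row to a line, values as JSON. step_arm: Moves the arm, as the interface text tells. Its arguments: {"type":"object","properties":{"motion":{"type":"array"},"newtons":{"type":"number"}},"required":["motion"]}

```bash
mkdir -p pics; cat > h.py <<'E'
from workcell import *
import numpy as np, cv2
def cloud(name):
    c=get_calibration(name); p,d=read_camera(name); K=c["K"]; T=np.array(c["world_from_camera"])
    v,u=np.mgrid[:400,:640]
    P=np.stack([(u-K[0][2])*d/K[0][0],(v-K[1][2])*d/K[1][1],d],-1)
    W=P@T[:3,:3].T+T[:3,3]; W[d==0]=np.nan
    return p,W,T
E
python3 - <<'E'
from h import *
s=read_state(); print(s)
ims=[]
for n in ("scene","top"):
    p,W,T=cloud(n); ims.append(p); np.save(n+".npy",W)
    print(n,T[:3,3].round(3),T[:3,2].round(2))
    for th in("drive","dock_mouth","dock_carriage"):
        for r in spot_in(n,th): print(th,round(r["score"],2),(T[:3,:3]@r["xyz"]+T[:3,3]).round(4))
        for r in regions_of(n,th):
            m=r["region"]; w=W[m]; v,u=np.where(m); print('  reg',round(r["score"],2),m.sum(),u.min(),u.max(),v.min(),v.max(),np.nanpercentile(w,[2,50,98],axis=0).round(3).tolist())
    cv2.imwrite(f"pics/{n}0.png",p)
E
```

```text
{'time': 0.0, 'q': array([-1.28284252e+00,  2.64736267e-01,  1.60541014e+00,  1.09103101e-05,
        1.27368621e+00, -3.69080367e-02]), 'joint_vel': array([ 0.00073973,  0.00023432, -0.00076538, -0.00073621,  0.00071388,
        0.00221531]), 'joint_torque': array([-1.76900634e-03, -5.15110767e+01, -3.67312682e+01, -3.12482207e-04,
        1.26470852e-02, -8.30056194e-06]), 'tool_pos': array([ 0.21524387, -0.6390284 ,  0.25195383]), 'tcp_rot': array([-3.09804653e+00, -5.07686266e-01,  4.23942778e-04]), 'wrist_force': array([ 0.01100403, -0.35053682, -0.33011045]), 'torque': array([0.02958915, 0.00547774, 0.03663589]), 'width': 0.9974336659363139}
scene [ 0.76  -0.383  0.849] [-0.27  0.43 -0.86]
drive 0.89 [0.5209 0.0968 0.0908]
drive 0.64 [ 0.5741 -0.202   0.08  ]
  reg 0.6 855 327 359 147 184 [[0.487, 0.094, 0.037], [0.523, 0.097, 0.088], [0.554, 0.116, 0.112]]
dock_mouth 0.69 [ 0.5706 -0.206   0.079 ]
  reg 0.64 3220 244 318 252 333 [[0.501, -0.235, 0.006], [0.573, -0.203, 0.08], [0.64, -0.165, 0.089]]
dock_carriage 0.68 [ 0.5492 -0.1938  0.0573]
  reg 0.75 367 260 289 271 299 [[0.519, -0.206, 0.055], [0.552, -0.193, 0.057], [0.583, -0.181, 0.06]]
top [ 0.367 -0.014  0.959] [ 0.19 -0.   -0.98]
drive 0.77 [0.5135 0.1026 0.1125]
  reg 0.58 709 246 263 189 234 [[0.483, 0.098, 0.015], [0.514, 0.104, 0.11], [0.551, 0.117, 0.114]]
dock_mouth 0.77 [ 0.5641 -0.1925  0.0809]
  reg 0.79 3076 385 431 144 227 [[0.495, -0.226, 0.006], [0.561, -0.19, 0.08], [0.633, -0.155, 0.091]]
dock_carriage 0.62 [ 0.5508 -0.1921  0.0555]
  reg 0.81 371 403 416 175 210 [[0.518, -0.206, 0.055], [0.552, -0.192, 0.058], [0.584, -0.18, 0.062]]
```

```bash
python3 - <<'E'
import cv2,numpy as np
a=cv2.imread("pics/scene0.png");b=cv2.imread("pics/top0.png")
cv2.imwrite("pics/a.png",np.hstack([cv2.resize(a[120:360,200:400],None,fx=2,fy=2),cv2.resize(b[120:360,220:420+40],None,fx=1.65,fy=2)]))
for n in("scene","top"):
    W=np.load(n+".npy")
    for lab,lo,hi in(("cap tall",.105,.12),("mid",.07,.1)):
        m=(W[...,2]>lo)&(W[...,2]<hi)
        if lab=="mid": m&=(W[...,1]<-.12)
        else: m&=(W[...,1]>-.1)
        m&=(W[...,0]>.4)&(W[...,0]<.75)
        k,l,st,_=cv2.connectedComponentsWithStats(m.astype(np.uint8))
        for i in range(1,k):
            if st[i,4]>60:
                w=W[l==i]; r=cv2.minAreaRect(w[:,:2].astype(np.float32)*1000); print(n,lab,st[i,4],w.mean(0).round(4),np.median(w[:,2]).round(4),np.round(r[0]),np.round(r[1]),round(r[2],1))
E
```

```text
scene cap tall 244 [0.4624 0.5362 0.1125] 0.1126 [468. 540.] [131.  53.] 35.4
scene cap tall 287 [0.5204 0.104  0.1097] 0.1099 [519. 105.] [22. 72.] 89.8
scene mid 2026 [ 0.5751 -0.1984  0.0842] 0.0862 [ 569. -196.] [ 61. 141.] 81.3
top cap tall 430 [0.5173 0.1077 0.1115] 0.1116 [518. 108.] [71. 20.] 0.5
top cap tall 198 [0.4328 0.5181 0.1125] 0.1125 [434. 518.] [12. 68.] 82.1
top mid 1180 [ 0.7081 -0.5418  0.0879] 0.0897 [ 731. -577.] [ 89. 128.] 21.2
top mid 1929 [ 0.57   -0.1942  0.0851] 0.0873 [ 568. -194.] [ 60. 141.] 81.4
```

View pics/a.png

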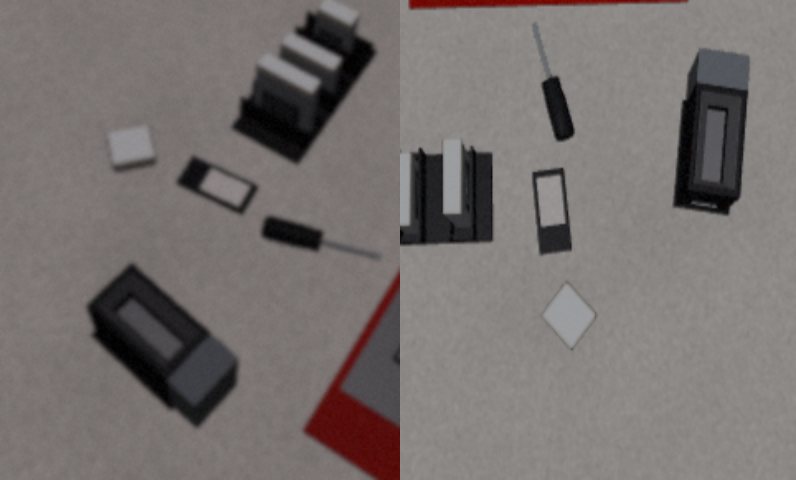

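The tall drive (z 0.11) is the rack's cartridge nearest the dock, near (0.518, 0.107) with yaw about 0. The dock's mouth is near (0.551, -0.192) with yaw -8.6°, and both views agree on this. Moving above the drive.

>>> step_arm(
  motion=[
    [[0.05,0.02,0.05,0,0,0,-3],[0.05,0.043,0.106,0,0,0,-6],[0.05,0.066,0.163,0,0,0,-10],[0.05,0.089,0.22,0,0,0,-13],[0.05,0.112,0.277,0,0,0,-16],[0.05,0.135,0.333,0,0,0,-18.6],[0.05,0.158,0.39,0,0,0,-18.6],[0.05,0.18,0.445,0,0,0,-18.6]],
  ],
  newtons=60,
)

```text
time: 1.7
tool_pos: [0.3959, -0.1929, 0.2538]
tcp_rot: [3.141, -0.0, 0.002]
wrist_force: [1.0, 0.0, 0.4]
width: 0.588
```

>>> step_arm(
  motion=[
    [[0.05,0.02,0.05,0,0,0,0],[0.05,0.04,0.1,0,0,0,0],[0.05,0.06,0.15,0,0,0,0],[0.05,0.08,0.2,0,0,0,0],[0.05,0.1,0.25,0,0,0,0],[0.05,0.122,0.3,0,0,0,0],[0.05,0.122,0.3,0,0,0,0],[0.05,0.122,0.3,0,0,0,0]],
  ],
)

```text
time: 2.7
tool_pos: [0.5176, 0.107, 0.2537]
tcp_rot: [3.14, 0.001, 0.001]
wrist_force: [0.1, -0.9, 0.7]
width: 0.585
```

```bash
python3 - <<'E'
from h import *
s=read_state(); print(s["time"],s["tool_pos"],s["tcp_rot"])
p,W,T=cloud("wrist"); cv2.imwrite("pics/w1.png",p); print(T[:3,3],T[:3,2])
m=(W[...,2]>.103)&(W[...,2]<.12)&(abs(W[...,1]-.107)<.04)&(W[...,0]>.45)&(W[...,0]<.6)
w=W[m]; r=cv2.minAreaRect(w[:,:2].astype(np.float32)*1000); print(m.sum(),np.median(w,0),r)
for x in spot_in("wrist","drive"): print(x["score"],T[:3,:3]@x["xyz"]+T[:3,3])
E
```

```text
2.7 [0.51761153 0.10699297 0.25367186] [3.14023979e+00 1.30349673e-03 1.29185870e-03]
[0.5924656  0.10749237 0.37382275] [-0.29325525 -0.00134625 -0.95603324]
1657 [0.52289556 0.10811488 0.11047868] ((520.1504516601562, 108.04238891601562), (70.49713134765625, 20.185861587524414), 0.5712712407112122)
0.69 [0.52321654 0.10713331 0.11055589]
0.6 [ 0.56247011 -0.16748466  0.05821293]
```

View pics/w1.png

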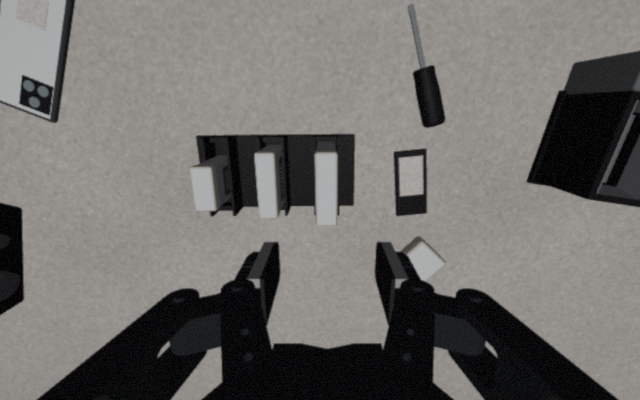

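The wrist view shows the tall cap at pixel (326,185), centred between the fingers (262 and 390). It measures 70x20 mm with its top at z 0.1105, which matches the text. Descending to grip about 18 mm below the top.

>>> step_arm(
  motion=[
    [[0.05,0.002,0.001,-0.05,0,0,0],[0.05,0.002,0.001,-0.1,0,0,0],[0.05,0.002,0.001,-0.13,0,0,0],[0.05,0.002,0.001,-0.15,0,0,0],[0.05,0.002,0.001,-0.159,0,0,0],[0.05,0.002,0.001,-0.159,0,0,0],[0.01,0.002,0.001,-0.159,0,0,0],[0.01,0.002,0.001,-0.159,0,0,0]],
  ],
  newtons=60,
)

```text
time: 3.8
tool_pos: [0.5205, 0.1072, 0.0962]
tcp_rot: [3.141, -0.002, 0.005]
wrist_force: [-1.2, 0.2, 1.3]
width: 0.23
```

>>> step_arm(
  motion=[
    [[0.01,0,0,0,0,0,0],[0.01,0,0,0,0,0,0],[0.01,0,0,0.015,0,0,0],[0.01,0,0,0.04,0,0,0],[0.01,0,0,0.08,0,0,0],[0.01,0,0,0.12,0,0,0],[0.01,0,0,0.13,0,0,0],[0.01,0,0,0.13,0,0,0]],
  ],
)

```text
time: 4.8
tool_pos: [0.5207, 0.1072, 0.2267]
tcp_rot: [3.141, -0.002, 0.008]
wrist_force: [-0.7, 0.5, -1.9]
width: 0.226
```

>>> step_arm(
  motion=[
    [[0.01,0.004,-0.03,0,0,0,0],[0.01,0.009,-0.08,0,0,0,-2],[0.01,0.014,-0.13,0,0,0,-4],[0.01,0.019,-0.18,0,0,0,-6],[0.01,0.024,-0.23,0,0,0,-8],[0.01,0.028,-0.275,0,0,0,-8.6],[0.01,0.031,-0.299,0,0,0,-8.6],[0.01,0.031,-0.299,0,0,0,-8.6]],
  ],
)

```text
time: 5.8
tool_pos: [0.5509, -0.1926, 0.2247]
tcp_rot: [-3.132, 0.241, -0.003]
wrist_force: [-0.3, -0.4, -2.3]
width: 0.226
```

```bash
python3 - <<'E'
from h import *
s=read_state(); print(s["time"],s["tool_pos"],s["tcp_rot"])
ims=[]
for n in("wrist","scene","top"):
    p,W,T=cloud(n); ims.append(p); np.save(n+"1.npy",W)
    for th in("drive","dock_mouth","dock_carriage"):
        for r in spot_in(n,th): print(n,th,round(r["score"],2),(T[:3,:3]@r["xyz"]+T[:3,3]).round(4))
    # drive cap & dock rim
    z=W[...,2]; near=(abs(W[...,0]-.57)<.12)&(abs(W[...,1]+.195)<.06)
    for lab,lo,hi in(("rim",.078,.094),("drive top",.233,.25)):
        m=near&(z>lo)&(z<hi)
        if m.sum()>30:
            w=W[m]; print(n,lab,m.sum(),np.median(w,0).round(4),np.round(cv2.minAreaRect(w[:,:2].astype(np.float32)*1000),1) if 0 else cv2.minAreaRect(w[:,:2].astype(np.float32)*1000))
c=np.vstack([np.hstack([ims[0],ims[1]]),np.hstack([ims[2],ims[2]*0])])
cv2.imwrite("pics/c2.png",np.vstack([ims[0],np.hstack([cv2.resize(ims[1][200:350,200:360],(320,200)),cv2.resize(ims[2][120:270,340:500],(320,200))])]))
E
```

```text
5.8 [ 0.5509272  -0.19264257  0.22472161] [-3.13195513e+00  2.41103766e-01 -2.88019090e-03]
wrist drive 0.67 [ 0.565  -0.1912  0.2387]
wrist dock_mouth 0.6 [ 0.5995 -0.1995  0.0894]
wrist dock_carriage 0.98 [ 0.5829 -0.1953  0.0568]
wrist dock_carriage 0.36 [ 0.5654 -0.1929  0.2385]
wrist rim 6221 [ 0.6042 -0.2018  0.0872] ((573.4796142578125, -195.36907958984375), (60.18172073364258, 132.02777099609375), 81.31058502197266)
wrist drive top 8634 [ 0.5601 -0.1937  0.2392] ((559.2871704101562, -195.82032775878906), (60.39885711669922, 62.28884506225586), 31.865116119384766)
scene drive 0.85 [ 0.5722 -0.1963  0.2141]
scene dock_mouth 0.74 [ 0.5815 -0.2135  0.0738]
scene dock_carriage 0.68 [ 0.5503 -0.1933  0.0575]
scene rim 1374 [ 0.602  -0.2093  0.0868] ((568.6134033203125, -196.5398406982422), (60.58123016357422, 141.14170837402344), 81.21280670166016)
scene drive top 354 [ 0.5667 -0.1942  0.2406] ((568.0406494140625, -195.24380493164062), (37.299957275390625, 68.84497833251953), 6.082896709442139)
top dock_mouth 0.87 [ 0.5531 -0.1673  0.0623]
top dock_carriage 0.71 [ 0.5634 -0.1883  0.0582]
top rim 385 [ 0.5518 -0.1673  0.0877] ((569.837890625, -175.77105712890625), (24.273483276367188, 140.5169677734375), 79.68234252929688)
```

View pics/c2.png

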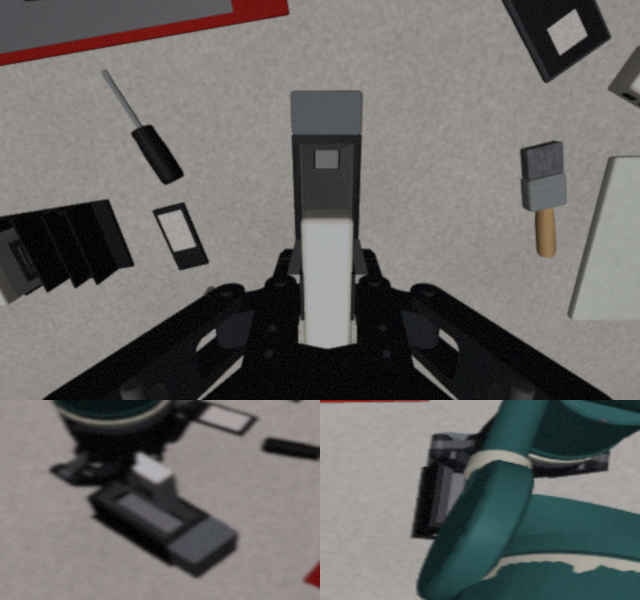

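The drive is held straight above the mouth: cap at pixels (328,280), mouth and housing in line above it. The measured offset is about 1.5 mm in x. Lowering until just above the sprung floor.

>>> step_arm(
  motion=[
    [[0.01,0.0015,0.0005,-0.015,0,0,0],[0.01,0.0015,0.0005,-0.03,0,0,0],[0.01,0.0015,0.0005,-0.04,0,0,0],[0.01,0.0015,0.0005,-0.048,0,0,0],[0.01,0.0015,0.0005,-0.055,0,0,0],[0.01,0.0015,0.0005,-0.062,0,0,0],[0.01,0.0015,0.0005,-0.069,0,0,0],[0.01,0.0015,0.0005,-0.073,0,0,0]],
  ],
  newtons=80,
)

```text
time: 7.4
tool_pos: [0.5532, -0.1909, 0.1534]
tcp_rot: [3.132, -0.237, 0.008]
wrist_force: [0.5, -0.5, -1.9]
width: 0.225
```

>>> step_arm(
  motion=[
    [[0.01,0,0,-0.006,0,0,0],[0.01,0,0,-0.012,0,0,0],[0.01,0,0,-0.018,0,0,0],[0.01,0,0,-0.023,0,0,0],[0.01,0,0,-0.027,0,0,0],[0.01,0,0,-0.03,0,0,0],[0.01,0,0,-0.032,0,0,0],[0.01,0,0,-0.032,0,0,0]],
  ],
)

```text
time: 8.4
tool_pos: [0.5536, -0.191, 0.1216]
tcp_rot: [3.132, -0.237, 0.009]
wrist_force: [0.5, -0.1, 4.7]
width: 0.227
```

Force shows spring only, with no hard stop yet. Pushing on slightly until the force rises.

>>> step_arm(
  motion=[
    [[0.01,0,0,-0.001,0,0,0],[0.01,0,0,-0.001,0,0,0],[0.01,0,0,-0.002,0,0,0],[0.01,0,0,-0.002,0,0,0],[0.01,0,0,-0.003,0,0,0],[0.01,0,0,-0.003,0,0,0],[0.01,0,0,-0.003,0,0,0],[0.01,0,0,-0.003,0,0,0]],
  ],
)

```text
time: 9.4
tool_pos: [0.5538, -0.191, 0.1202]
tcp_rot: [3.131, -0.236, 0.01]
wrist_force: [-2.9, 2.4, 12.3]
width: 0.223
```

Net force is about 14 N and the tool lags its target, so this is the hard stop. Easing up so the catch takes over, then opening.

>>> step_arm(
  motion=[
    [[0.01,0,0,0.003,0,0,0],[0.01,0,0,0.006,0,0,0],[0.01,0,0,0.009,0,0,0],[0.01,0,0,0.011,0,0,0],[0.01,0,0,0.012,0,0,0],[0.01,0,0,0.012,0,0,0],[0.01,0,0,0.012,0,0,0],[0.01,0,0,0.012,0,0,0]],
  ],
)

```text
time: 10.4
tool_pos: [0.5536, -0.191, 0.132]
tcp_rot: [3.132, -0.237, 0.009]
wrist_force: [-0.0, -0.1, 3.9]
width: 0.224
```

>>> step_arm(
  motion=[
    [[0.05,0,0,0,0,0,0],[0.05,0,0,0,0,0,0],[0.05,0,0,0,0,0,0],[0.05,0,0,0,0,0,0],[0.05,0,0,0.03,0,0,0],[0.05,0,0,0.07,0,0,0],[0.05,0,0,0.12,0,0,0],[0.05,0,0,0.12,0,0,0]],
  ],
)

```text
time: 11.4
tool_pos: [0.5567, -0.1922, 0.258]
tcp_rot: [3.128, -0.236, 0.025]
wrist_force: [0.2, -0.2, 0.3]
width: 0.588
```

>>> step_arm(
  motion=[
    [[0.05,-0.01,0.04,0,0,0,0],[0.05,-0.02,0.08,0,0,0,0],[0.05,-0.04,0.13,0,0,0,0],[0.05,-0.05,0.18,0,0,0,0],[0.05,-0.05,0.23,0,0,0,0],[0.05,-0.05,0.25,0,0,0,0],[0.05,-0.05,0.25,0,0,0,0],[0.05,-0.05,0.25,0,0,0,0]],
  ],
)

```text
time: 12.4
tool_pos: [0.5064, 0.0572, 0.2573]
tcp_rot: [3.128, -0.236, 0.023]
wrist_force: [-0.1, -0.1, 0.6]
width: 0.59
```

```bash
python3 - <<'E'
from h import *
s=read_state(); print(s["time"],s["tool_pos"],s["wrist_force"])
ims=[]
for n in("scene","top","wrist"):
    p,W,T=cloud(n); ims.append(p)
    for r in spot_in(n,"drive"): print(n,"drive",round(r["score"],2),(T[:3,:3]@r["xyz"]+T[:3,3]).round(4))
    z=W[...,2]; near=(abs(W[...,0]-.552)<.07)&(abs(W[...,1]+.192)<.05)
    m=near&(z>.125)&(z<.19)
    if m.sum()>20:
        zt=np.nanpercentile(z[m],90); m&=z>zt-.006
        w=W[m]; print(n,m.sum(),"top z",np.median(w[:,2]),cv2.minAreaRect(w[:,:2].astype(np.float32)*1000))
cv2.imwrite("pics/d.png",np.hstack([cv2.resize(ims[0][200:350,200:360],(400,375)),cv2.resize(ims[1][110:260,340:500],(400,375))]))
E
```

```text
12.4 [0.50640101 0.05723652 0.25731649] [-0.10254181 -0.06789101  0.56764016]
scene drive 0.75 [ 0.557  -0.1964  0.1442]
scene 459 top z 0.14739762564219694 ((552.837646484375, -192.54734802246094), (21.010217666625977, 70.29571533203125), 81.11785125732422)
top drive 0.73 [ 0.5479 -0.1852  0.1464]
top 462 top z 0.14844623164497395 ((551.1658325195312, -190.2748565673828), (21.002519607543945, 71.38780212402344), 81.15869903564453)
wrist drive 0.79 [ 0.5521 -0.1813  0.1198]
wrist 1203 top z 0.14634874200011408 ((552.2916259765625, -179.99392700195312), (69.87068939208984, 15.166215896606445), 4.111514568328857)
```

View pics/d.png

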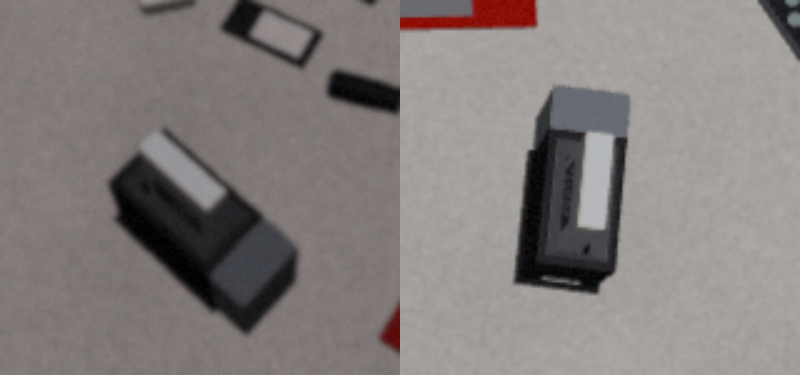

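The pictures show the drive upright in the slot, with its cap at (185,170) in the left view and (597,180) in the right. Its top is at z 0.148, 60 mm above the rim, which is the caught height. Its centre is within 2 mm of the mouth in these two views.

```bash
python3 -c "
from workcell import *
print(finish_job())"
```

```text
the job is handed in; nothing more can be done
None
```

I took the tall drive out of the rack, lowered it into the dock, pushed it once to the hard stop (about 14 N net) and eased it up onto the catch. Then I let go, moved the arm clear and handed the job in at about 12.5 s of the 38 s allowed; no verdict was reported.

**Last checks:** The scene and top cameras put the drive's top at z 0.147–0.148 m, about 60 mm above the rim. That is the caught height, with the floor about 15 mm down and the drive's underside about 45 mm below the rim. In both views the drive's centre is within about 2 mm of the mouth and its yaw matches the dock's. It looks upright in the pictures, and the tool's wrist force was near zero.

**One disagreement:** The wrist camera's last rectangle put the drive's y about 12 mm off (-0.180 m against about -0.191 m). That camera was looking from the side and the rectangle probably took in part of the drive's side face, so I went by the other two views.

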